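# Open the twin-latched step-gauge case

## Task

Open the step-gauge case so that the gauges in it can be reached: press its two round latch buttons down together, one fingertip on each, and keep both held down until the cover has sprung up by itself. Then let go and push the cover over with the outside of the fingers until it lies back against its stop. Only touch and push, with light force: nothing is gripped or lifted, the case stays where it stands and the things around it are left alone.

Things in the scene. Friction and masses are not known exactly. Their poses are not given: they have to be found in the camera images.
- gauge_case: Grey steel instrument case with a clear cover, loose on the bench on rubber feet, 2.2 kg, 193 x 176 mm, 57 mm high. Origin: on the bench under the middle of its gauge tray; x from the latch side to the hinge side, y to the left seen from the latch side. Aluminium latch housing at x -126 to -78 mm (top 43 mm high, bar handle folded on its front), open hook channel to -65, tray to +65.
- button_left_top (a point): Centre of the top of the left latch button (seen from the latch side): round, flat, black, 21 mm across, in a steel bezel on the housing, at case x = -104, y = +31 mm, its top 54.5 mm above the bench and 9 mm over the bezel. The two buttons are 62 mm apart between centres. Between a button's rim and the cover's front edge 22 mm are free. The point moves with the button.
- button_right_top (a point): The same for the right latch button, at case x = -104, y = -31 mm.
- button_left (a joint): Travel of the left button, m: 0 up, 0.007 fully down on a hard stop; springs back, 1.2 N at the top, 4 N fully down. Each button draws back one bolt, which frees its hook on the cover at about 0.004 and snaps forward again on release; one bolt alone keeps the cover shut.
- button_right (a joint): The same for the right button.
- cover (a joint): Cover angle, rad: 0 shut, 1.85 back on its stop. Clear pane in a grey frame, 6 mm thick, top 56.5 mm high when shut, 138 mm from hinge axis to front edge, 160 g. Freed of both bolts it is lifted by a damped spring to 1.1 in 1 to 2 s and rests there. Then push it from the latch side (about 1 N); it falls back to 1.1 if let go before upright (1.57), and on to its stop beyond 1.65.
- cover_edge (a point): Middle of the cover's front edge, at half its thickness; it moves with the cover: 173 mm above the bench at 1.1 rad, 188 mm when upright. Two small latch hooks, 10 mm wide and 19 mm deep, hang under the edge at y = -31 and +31 mm. Push with the fingertips not far below the edge and follow it, so that it does not ride up against the gripper.
- hinge (a point): Middle of the cover's hinge axis, at case x = 67 mm, 50 mm above the bench; the axis runs along the case's y.
- stamp: Turned wooden hand stamp, 27 mm across, 63 mm high, standing loose at one side of the case. Origin under its centre. To be left alone.
- ink_pad: Flat ink pad, 52 x 68 x 9 mm, loose to the left of the case. Origin under its centre. To be left alone.
- tape: Small roll of tape lying flat, 72 mm across, 18 mm high, loose at one side of the case. Origin under its centre. To be left alone.
- tweezers: Steel tweezers, 125 mm long, 11 mm high, lying loose before the latch side of the case. Origin under the centre, length along y. To be left alone.
- marker: Felt marker, 136 mm long, 18 mm thick, lying loose behind the case. Origin under the centre, length along x. To be left alone.

How it is judged:
On the way, in this order (a step that is already met when the one before it is completed fails the run):
1. both buttons are held down by the fingers (4.5 mm or more) while the cover has sprung up beyond 0.4 rad (value of joint each of button_left, button_right above 0.0045 m and value of joint cover above 0.4 rad and contact force between the fingers and gauge_case above 2 N), for 0.2 s.
2. the buttons are let go (under 1.5 mm) and the cover is pushed back beyond 1.7 rad (value of joint each of button_left, button_right below 0.0015 m and value of joint cover above 1.7 rad), for 0.2 s.
At the end, for the whole second after the job is handed in: The cover lies back on its stop (beyond 1.75 rad of 1.85) at rest, both buttons are up (within 1.5 mm), and the case stands level within 30 mm of where it was (value of joint cover above 1.75 rad and velocity of joint cover below 0.1 rad/s and value of joint each of button_left, button_right below 0.0015 m and distance of gauge_case from where it was at the start of the episode below 0.03 m and angle between gauge_case's own z axis and vertical below 0.04 rad); the robot touches nothing.
It fails at once if the case is lifted, tipped or pushed away (30 mm) (distance of gauge_case from where it was at the start of the episode above 0.03 m or angle between gauge_case's own z axis and vertical above 0.1 rad or height (world z) of gauge_case above 0.012 m).
It fails at once if a button is let go (under 2 mm) while the cover is still rising (0.08 to 0.4 rad) (value of joint cover between 0.08 and 0.4 rad and value of joint any of button_left, button_right below 0.002 m).
It fails at once if the case, its buttons or its cover are pressed or gripped with more than 70 N (contact force between the fingers and gauge_case above 70 N).
It fails at once if a thing around the case is moved more than 20 mm or lifted (distance of any of stamp, ink_pad, tape, tweezers, marker from where it was at the start of the episode above 0.02 m).
It also fails if it takes over 40 s, if anything falls off the work surface, if the arm or the gripper's body presses on something with over 40 N, if the wrist force passes 120 N, or if a joint passes its speed limit or range.

## Robot

A 7-joint arm with a two-finger parallel gripper is mounted at the origin on a cart in front of the work surface, level with it; the furniture and walls round the work are solid. World frame = base frame: x ahead of the robot, y to its left, z up, the work surface at z = 0. Lengths are in m, angles in rad, forces in N, time in s.
With the tool pointing down it reaches from about 0.425 to 0.875 m from the base axis. Payload 4.7 kg.
Tool frame: the origin (TCP) lies between the finger pads; the fingertips stand 25 mm ahead of it and the grasp point (between the pads) lies 6 mm ahead of it; z points along the fingers, y is the direction in which the jaws open and shut (so a half turn about z gives the same grasp; the last joint's range is limited). The gripper opens to 87 mm and grips with 3 to 60 N. Pads are 19 mm wide; open, the fingers measure 117 mm over their backs; the gripper's body (75 mm by 190 mm) begins 51 mm behind the grasp point.
Start: joints at [1.201, 0.321, -0.07, 1.45, 0.023, 1.371, -0.057], TCP at [0.243, -0.603, 0.248] pointing down, gripper open.
Joint ranges: [-2.86, 2.86], [-0.3, 2.09], [-1.38, 1.24], [0.06, 2.45], [-1.56, 4.7], [0.09, 2.05], [-2.69, 2.69]. Speed limits (rad/s): [2.57, 2.57, 3.14, 3.14, 3.14, 3.14, 3.14].

## Interface

Orientations are given as a rotation vector (axis times angle).
In Python, from bench import * gives the robot as it stands.
- The arm moves only by the tool send_rows, never from a script. Its arguments are lists of equal length, an entry for each row: "rotation": the turn, a rotation vector about the tool's x, y, z in degrees, a list of three; "slide": the shift along the tool's x, y, z in mm, a list of three; "fingers": the gripper command: -1 is fully open, 1 is shut, values between are in proportion. In form: {"rotation": [[wx, wy, wz], ...], "slide": [[tx, ty, tz], ...], "fingers": [fingers, ...]}. A call has 1 to 12 rows; each row is the pose to reach, as a shift and turn from the pose commanded when the call began, along the tool's axes at that moment; what a row does not reach only later rows make up. A row lasts 1/10 s, in which the tool goes at most 50 mm and 8.59 degrees, less where a joint would pass 70% of its speed; a pose out of reach is approached as far as the arm can. A call with a gripper value outside its range is refused whole. The fingers move at their own pace and stop on an object; "force" is the grip in N (left out, the last holds). Time passes only in rows, so rows that repeat a pose let the fingers close. It gives the time, the measured TCP pose, the force and the opening at its end, in the units of the state.
- get_state(): the state, without advancing time (a new reading comes with each control period).
- get_image(name): name is "side" or "top"; returns the picture (400x640x3 uint8, red, green, blue); there is no depth.
- camera_model(name): a dict with "intrinsics" (3x3 intrinsics, pixels), "rvec" (rotation vector, rad) and "tvec" (3), from world to camera coordinates, as OpenCV has them. Camera axes: x right, y down, z forward; pixel columns grow to the right and rows downward; lengths in m; the calibration is good to about 2 mm. A picture is of the moment at which its call begins. camera_model takes no time and is no camera call.
- close_job(): hands the job in, once; it reports no verdict.
The state is a dict: "time": time; "joint_positions": joint angles; "qd": joint speeds; "joint_torque": joint torques, N m; "position": TCP position; "tool_rot": TCP orientation; "ft_force": force on the tool from outside, world axes, zero at the start; "torque": the same for the moment, N m; "grip_width": opening from 0.0 (shut) to 1.0 (fully open).
Only numpy, scipy, OpenCV 4.12 (cv2) and the standard library are available. Lean on these libraries where they do the work, as an engineer would, in place of code of your own. Each camera call takes 0.05 s, during which the arm holds its last target.

## Working session

There is one attempt and no reset: what is moved stays moved. The work goes in short steps, Python scripts to look and compute and a tool call to move; the robot and the scene stay as the last step left them, time stands still between calls to the robot, and variables do not carry over. Pictures are saved under pics/ and viewed, and the job is handed in when it is done.

Besides the shell and the picture viewer there is one more tool, called after ">>>" as a command line: name --argument value ..., lists and objects as JSON in quotes. send_rows: Moves the arm, as the interface text tells. Its arguments: {"type":"object","properties":{"rotation":{"type":"array"},"slide":{"type":"array"},"fingers":{"type":"array"},"force":{"type":"number"}},"required":["rotation","slide","fingers"]}

```bash
mkdir -p pics; ls; python3 - <<'E'
from bench import *
import cv2
for n in ("side","top"):
    im=get_image(n); cv2.imwrite(f"pics/{n}0.png",im[:,:,::-1]); m=camera_model(n); print(n,m)
print(get_state())
E
```

```text
pics
side {'intrinsics': array([[497.38149124,   0.        , 317.15737648],
       [  0.        , 497.38149124, 200.9469116 ],
       [  0.        ,   0.        ,   1.        ]]), 'rvec': array([ 0.05641527, -2.79353705,  1.36358552]), 'tvec': array([0.55172216, 0.01965659, 1.19403569])}
top {'intrinsics': array([[404.14104645,   0.        , 327.65875089],
       [  0.        , 404.14104645, 196.91453718],
       [  0.        ,   0.        ,   1.        ]]), 'rvec': array([ 2.10506755, -2.11880656,  0.21880347]), 'tvec': array([0.05674147, 0.55864827, 0.84336681])}
{'time': 0.1, 'joint_positions': array([ 1.2011114 ,  0.32173988, -0.07006553,  1.4515416 ,  0.0226052 ,
        1.3708056 , -0.05692345]), 'qd': array([-0.00120818, -0.00317335, -0.00058166, -0.00229246, -0.00093721,
        0.00143457,  0.00040672]), 'joint_torque': array([-4.39770056e-04, -4.92572021e+01, -4.05920399e-01, -3.13396990e+01,
       -6.41027489e-02,  3.94710910e-02,  5.22871176e-05]), 'position': array([ 0.24315738, -0.60232046,  0.24658226]), 'tool_rot': array([-3.08230943e+00, -5.98819539e-01,  6.71340013e-04]), 'ft_force': array([0.82509558, 0.72322928, 0.55447738]), 'torque': array([ 0.02431307, -0.0178422 , -0.0522435 ]), 'grip_width': 0.9975655093145527}
```

View pics/side0.png

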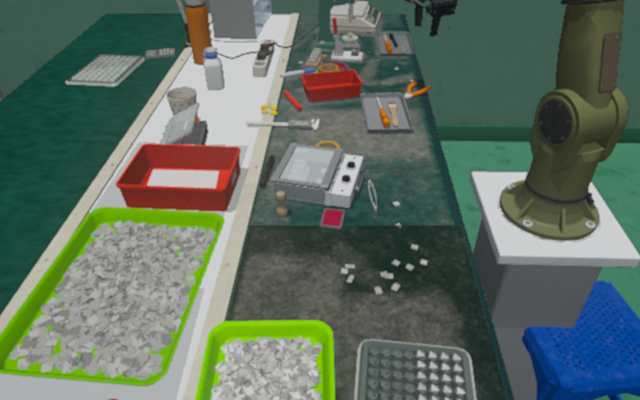

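View pics/top0.png

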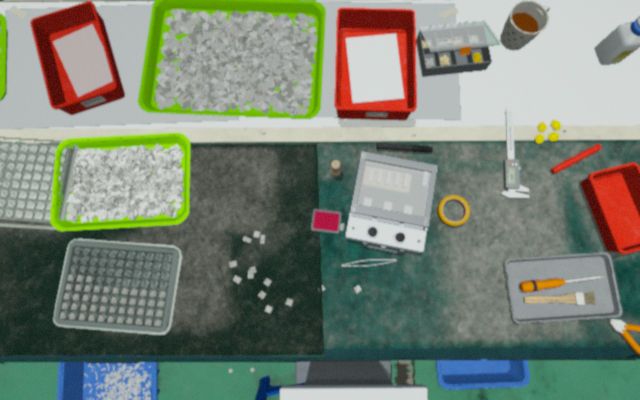

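The case lies in the top view around (392,203), with its black buttons at about (372,232) and (400,238). In the side view they are at about (351,165) and (347,179). Next I'll zoom in to measure.

```bash
python3 - <<'E'
import cv2
a=cv2.imread("pics/side0.png")[120:230,250:400]; cv2.imwrite("pics/s0z.png",cv2.resize(a,None,fx=5.3,fy=5.3,interpolation=cv2.INTER_CUBIC))
a=cv2.imread("pics/top0.png")[135:285,300:480]; cv2.imwrite("pics/t0z.png",cv2.resize(a,None,fx=4,fy=4,interpolation=cv2.INTER_CUBIC))
E
```

```text
(no output)
```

View pics/s0z.png

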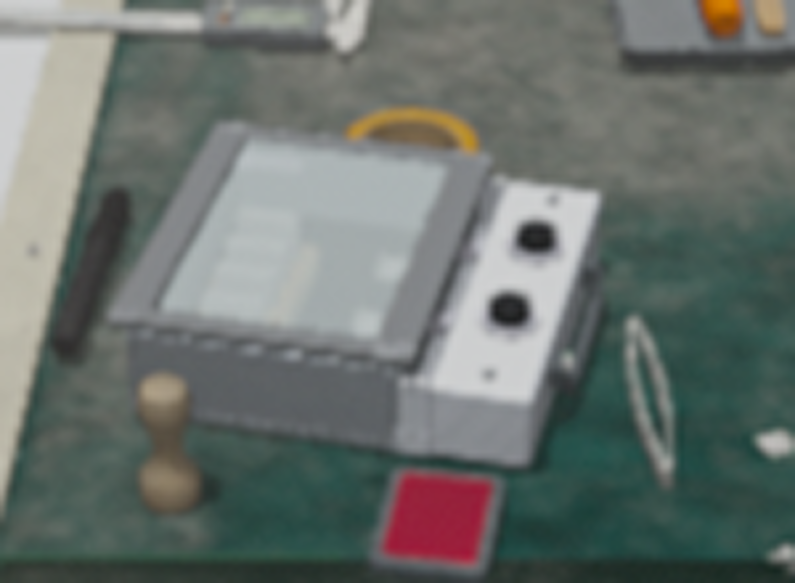

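View pics/t0z.png

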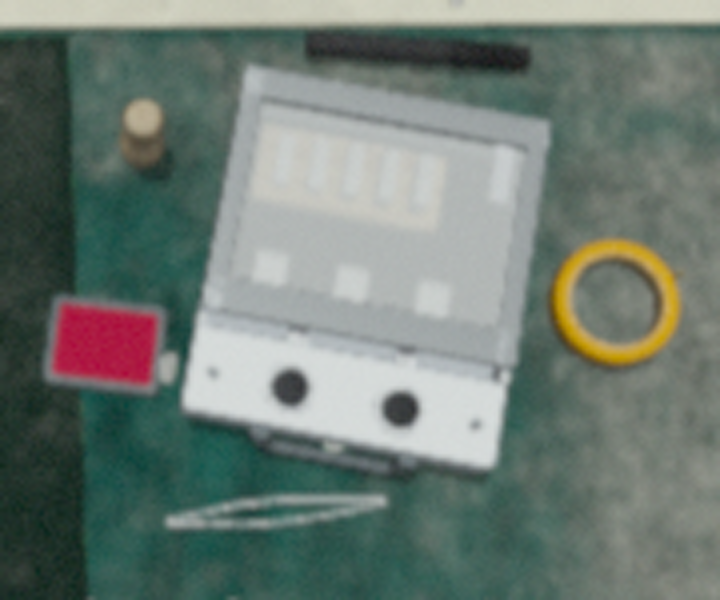

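```bash
cat > h.py <<'E'
import numpy as np, cv2
from bench import *
from scipy.spatial.transform import Rotation as R
def P(n):
    m=camera_model(n); Rm=cv2.Rodrigues(np.array(m['rvec'],float))[0]
    return np.array(m['intrinsics']),Rm,np.array(m['tvec'],float).reshape(3)
def ray(n,uv):
    K,Rm,t=P(n); d=Rm.T@np.linalg.solve(K,[uv[0],uv[1],1.]); return -Rm.T@t,d
def onz(n,uv,z):
    c,d=ray(n,uv); return c+d*(z-c[2])/d[2]
def proj(n,X):
    K,Rm,t=P(n); p=K@(Rm@np.asarray(X,float)+t); return p[:2]/p[2]
def tri(a,b):
    (c1,d1),(c2,d2)=ray("side",a),ray("top",b)
    d1/=np.linalg.norm(d1); d2/=np.linalg.norm(d2)
    s=np.linalg.lstsq(np.c_[d1,-d2],c2-c1,rcond=None)[0]
    p,q=c1+s[0]*d1,c2+s[1]*d2
    return (p+q)/2,np.linalg.norm(p-q)
def blob(n,im,c,r=8,thr=None):
    g=im.astype(float).mean(2); u,v=c
    w=g[v-r:v+r+1,u-r:u+r+1]; bg=np.percentile(w,75)
    k=np.clip(bg*0.75-w,0,None); yy,xx=np.mgrid[v-r:v+r+1,u-r:u+r+1]
    m=(np.hypot(xx-u,yy-v)<r)*k
    return np.array([(m*xx).sum(),(m*yy).sum()])/m.sum()
E
python3 - <<'E'
from h import *
ims={n:cv2.imread(f"pics/{n}0.png") for n in("side","top")}
out=[]
for s,t in (((346,178),(372,231)),((351,164),(400,237))):
    bs,bt=blob("side",ims["side"],s,6),blob("top",ims["top"],t,7)
    p,e=tri(bs,bt); print(bs,bt,p,e, onz("side",bs,.052),onz("top",bt,.052)); out.append(p)
L,Rr=out; d=(L-Rr); print(np.linalg.norm(d)); 
yaw=np.arctan2(-d[0],d[1]); print("yaw",np.degrees(yaw))
m=(L+Rr)/2; o=m[:2]+.104*np.array([np.cos(yaw),np.sin(yaw)]); print("origin",o,np.linalg.norm(m[:2]))
# cover corner check from top zoomed: near-left, far-left, far-right, near-right
f=lambda z:((z[0]+.5)/4-.5+300,(z[1]+.5)/4-.5+135)
c=[onz("top",f(z),.0565)[:2] for z in((203,310),(245,68),(550,122),(517,368))]
print(np.round(c,4)); 
print([np.degrees(np.arctan2(-(c[0]-c[3])[0],(c[0]-c[3])[1])),np.degrees(np.arctan2(-(c[1]-c[2])[0],(c[1]-c[2])[1])),np.degrees(np.arctan2(*(c[1]-c[0])[::-1])),np.degrees(np.arctan2(*(c[2]-c[3])[::-1]))])
for nm,z in(("tweez",(275,512)),("tape",(616,302)),("stamp",(143,150)),("pad",(107,345)),("handle",(333,455))): print(nm,onz("top",f(z),.005))
E
```

```text
[345.64299678 178.20237853] [372.16703297 231.47082172] [ 0.48295787 -0.04499689  0.04921591] 0.0017561800656189475 [ 0.48387501 -0.04132393  0.052     ] [ 0.48173946 -0.04458422  0.052     ]
[350.67427841 164.52046036] [399.78548096 236.88452634] [ 0.47040644 -0.10555655  0.04930198] 0.0014504662418900096 [ 0.47121899 -0.10173195  0.052     ] [ 0.46939047 -0.10498153  0.052     ]
0.06184672630251776
yaw -11.70918726193727
origin [ 0.57851794 -0.09638293] 0.48258932613636696
[[ 0.5246  0.003 ]
 [ 0.6647 -0.0236]
 [ 0.6315 -0.196 ]
 [ 0.4911 -0.1691]]
[np.float64(-11.007579999529218), np.float64(-10.919685166548355), np.float64(-10.720673095195723), np.float64(-10.832618605252009)]
tweez [ 0.41602705 -0.0390088   0.005     ]
tape [ 0.53650973 -0.242421    0.005     ]
stamp [0.63072971 0.03423548 0.005     ]
pad [0.51299971 0.05646964 0.005     ]
handle [ 0.44823163 -0.07327267  0.005     ]
```

```bash
cat >> h.py <<'E'
YAW=np.radians(-11.2); MID=np.array([.4765,-.075])
def case2w(x,y,z): 
    c,s=np.cos(YAW),np.sin(YAW); ex=np.array([c,s]);ey=np.array([-s,c])
    p=MID+ex*(x+.104)+ey*y; return np.array([p[0],p[1],z])
def tgt(tilt=0): # tool x along case x, z down; tilt>0 leans tool body toward -x(case)
    c,s=np.cos(YAW),np.sin(YAW)
    M=np.array([[c,s,0],[s,-c,0],[0,0,-1.]]).T
    return R.from_matrix(M)*R.from_euler('y',-np.degrees(0)+tilt,degrees=True)
def move(x,y,z,tilt=0):
    s=get_state(); r0=R.from_rotvec(s['tool_rot']); 
    print("t",s['time'],"pos",s['position'].round(4),"F",s['ft_force'].round(2),"w",round(s['grip_width'],3))
    print("slide",(1e3*r0.inv().apply(case2w(x,y,z)-s['position'])).round(1),"rot",np.degrees((r0.inv()*tgt(tilt)).as_rotvec()).round(2))
def here():
    s=get_state(); d=s['position'][:2]-MID; c,t=np.cos(YAW),np.sin(YAW)
    print("case x,y:",c*d[0]+t*d[1]-.104,-t*d[0]+c*d[1],"z",s['position'][2])
E
python3 -c "
from h import *
move(-.104,0,.2)
print(R.from_rotvec(get_state()['tool_rot']).as_matrix().round(3))"
```

```text
t 0.1 pos [ 0.2432 -0.6023  0.2466] F [0.83 0.72 0.55] w 0.998
slide [ 413.8 -401.5   47.2] rot [-9.000e-02  3.000e-02  3.319e+01]
[[ 0.927  0.374 -0.001]
 [ 0.374 -0.927  0.002]
 [-0.    -0.002 -1.   ]]
```

>>> send_rows --rotation '[[0,0,0],[0,0,4],[0,0,8],[0,0,12],[0,0,16],[0,0,20],[0,0,24],[0,0,28],[0,0,32],[0,0,33.2],[0,0,33.2],[0,0,33.2]]' --slide '[[15,-15,0],[45,-45,0],[80,-80,0],[115,-115,0],[150,-150,0],[185,-185,0],[220,-220,0],[255,-250,0],[290,-285,10],[325,-315,20],[355,-345,30],[385,-375,40]]' --fingers '[-0.08,-0.08,-0.08,-0.08,-0.08,-0.08,-0.08,-0.08,-0.08,-0.08,-0.08,-0.08]'

```text
time: 1.3
position: [0.4601, -0.109, 0.207]
tool_rot: [3.126, -0.307, -0.0]
ft_force: [-0.9, -0.6, -0.9]
grip_width: 0.538
```

```bash
python3 -c "
from h import *
move(-.104,0,.12)"
```

```text
t 1.3 pos [ 0.4601 -0.109   0.207 ] F [-0.89 -0.64 -0.89] w 0.538
slide [  9.4 -36.6  87. ] rot [ 0.02 -0.   -0.  ]
```

>>> send_rows --rotation '[[0,0,0],[0,0,0],[0,0,0],[0,0,0],[0,0,0],[0,0,0]]' --slide '[[5,-18,20],[9,-33,45],[9.5,-36.5,70],[9.5,-36.5,95],[9.5,-36.5,105],[9.5,-36.5,105]]' --fingers '[-0.08,-0.08,-0.08,-0.08,-0.08,-0.08]'

```text
time: 1.9
position: [0.475, -0.0768, 0.1011]
tool_rot: [-3.126, 0.307, 0.006]
ft_force: [-0.1, -0.2, 0.6]
grip_width: 0.538
```

```bash
python3 -c "
from h import *
move(-.104,0,.08); here()
for n,(a,b,c,d) in dict(side=(110,220,270,420),top=(155,285,320,480)).items():
    im=get_image(n); cv2.imwrite(f'pics/{n}1.png',im[:,:,::-1]); cv2.imwrite(f'pics/{n}1z.png',cv2.resize(im[a:b,c:d,::-1],None,fx=4.5,fy=4.5,interpolation=cv2.INTER_CUBIC))
"
```

```text
t 1.9 pos [ 0.475  -0.0768  0.1011] F [-0.12 -0.25  0.61] w 0.538
slide [ 1.2 -2.  21.1] rot [-0.02  0.2  -0.01]
case x,y: -0.10514377952770068 -0.00202927014340991 z 0.10110822077497521
```

View pics/side1z.png

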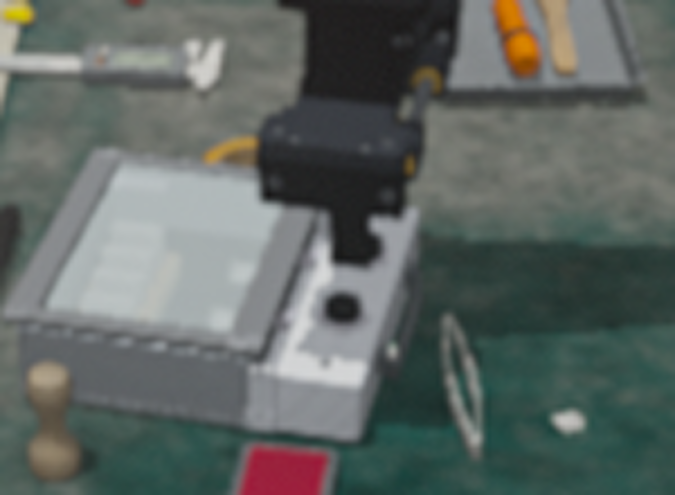

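View pics/top1z.png

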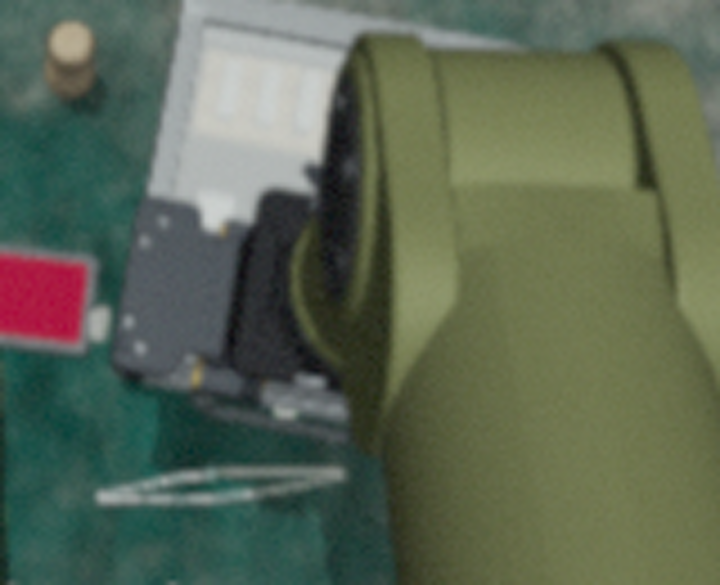

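```bash
python3 -c "
from h import *
f=lambda p:((p-[270,110]+.5)*4.5-.5).round(0)
for y in (.0235,.031,.0385):
  for x in (-.0095,0,.0095):
    print(y,x,f(proj('side',case2w(-.1051+x,-.002+y,.0761))))
print('button',f(proj('side',case2w(-.104,.031,.0545))))
im=cv2.imread('pics/side1.png')[145:195,325:375]; cv2.imwrite('pics/s1zz.png',cv2.resize(np.clip(im.astype(float)*2.0,0,255).astype('uint8'),None,fx=12,fy=12,interpolation=cv2.INTER_CUBIC))
"
```

```text
0.0235 -0.0095 [368. 261.]
0.0235 0 [351. 259.]
0.0235 0.0095 [334. 257.]
0.031 -0.0095 [366. 269.]
0.031 0 [348. 267.]
0.031 0.0095 [331. 265.]
0.0385 -0.0095 [363. 277.]
0.0385 0 [346. 275.]
0.0385 0.0095 [328. 272.]
button [345. 301.]
```

View pics/s1zz.png

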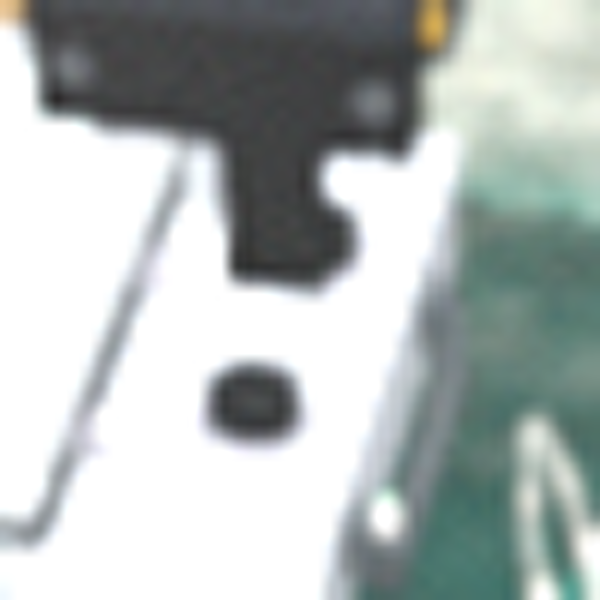

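>>> send_rows --rotation '[[0,0,0],[0,0,0],[0,0,0],[0,0,0],[0,0,0]]' --slide '[[1,-2,5],[1,-2,10],[1,-2,15],[1,-2,18],[1,-2,18]]' --fingers '[-0.22,-0.22,-0.22,-0.22,-0.22]'

```text
time: 2.5
position: [0.4773, -0.0751, 0.084]
tool_rot: [-3.126, 0.307, 0.002]
ft_force: [-0.2, -0.2, 0.1]
grip_width: 0.611
```

```bash
python3 -c "
from h import *
move(-.104,0,.08); here()
im=get_image('side'); cv2.imwrite('pics/side2.png',im[:,:,::-1]); im=im[145:195,325:375,::-1]
cv2.imwrite('pics/s2zz.png',cv2.resize(np.clip(im.astype(float)*2.0,0,255).astype('uint8'),None,fx=12,fy=12,interpolation=cv2.INTER_CUBIC))
"
```

```text
t 2.5 pos [ 0.4773 -0.0751  0.084 ] F [-0.18 -0.23  0.11] w 0.611
slide [-0.8  0.   4. ] rot [-0.    0.06 -0.01]
case x,y: -0.10322333365260773 4.6733520141997685e-05 z 0.08398532919257735
```

View pics/s2zz.png

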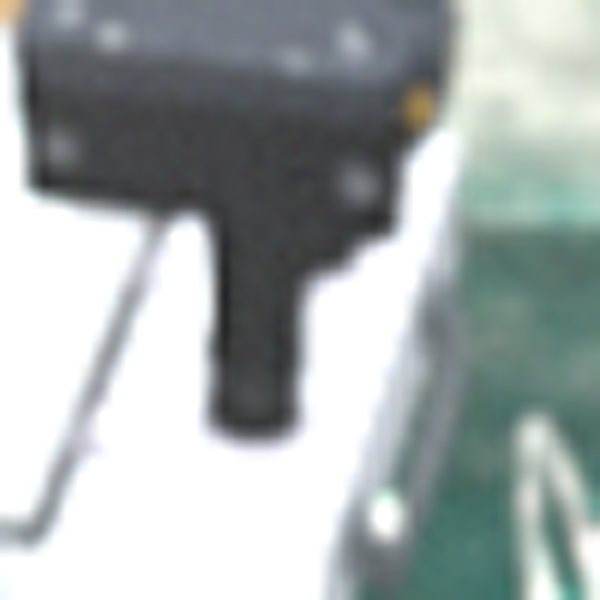

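>>> send_rows --rotation '[[0,0,0],[0,0,0],[0,0,0],[0,0,0],[0,0,0]]' --slide '[[-4,0,0],[-4,0,2],[-4,0,4],[-4,0,6],[-4,0,6]]' --fingers '[-0.22,-0.22,-0.22,-0.22,-0.22]'

```text
time: 3.05
position: [0.4738, -0.0745, 0.0786]
tool_rot: [3.126, -0.307, -0.0]
ft_force: [-0.8, -0.3, 1.9]
grip_width: 0.606
```

>>> send_rows --rotation '[[0,0,0],[0,0,0],[0,0,0],[0,0,0]]' --slide '[[0,0,2],[0,0,4],[0,0,5],[0,0,5]]' --fingers '[-0.22,-0.22,-0.22,-0.22]'

```text
time: 3.45
position: [0.4738, -0.0744, 0.0739]
tool_rot: [3.126, -0.307, -0.0]
ft_force: [-1.6, -1.1, 7.4]
grip_width: 0.61
```

>>> send_rows --rotation '[[0,0,0],[0,0,0],[0,0,0],[0,0,0],[0,0,0],[0,0,0],[0,0,0],[0,0,0]]' --slide '[[0,0,0.5],[0,0,0.7],[0,0,0.7],[0,0,0.7],[0,0,0.7],[0,0,0.7],[0,0,0.7],[0,0,0.7]]' --fingers '[-0.22,-0.22,-0.22,-0.22,-0.22,-0.22,-0.22,-0.22]'

```text
time: 4.25
position: [0.4739, -0.0745, 0.0734]
tool_rot: [3.126, -0.307, -0.0]
ft_force: [-2.4, 0.5, 7.0]
grip_width: 0.616
```

```bash
python3 -c "
from h import *
move(-.104,0,.08); here()
im=get_image('side'); cv2.imwrite('pics/side3.png',im[:,:,::-1]); im=im[100:220,260:400,::-1]
cv2.imwrite('pics/s3z.png',cv2.resize(im,None,fx=5,fy=5,interpolation=cv2.INTER_CUBIC))
"
```

```text
t 4.25 pos [ 0.4739 -0.0745  0.0734] F [-2.38  0.52  7.02] w 0.616
slide [ 2.7  0.  -6.6] rot [ 0.03  0.   -0.01]
case x,y: -0.10668525796636202 1.5248258456253619e-05 z 0.07338966592211263
```

View pics/s3z.png

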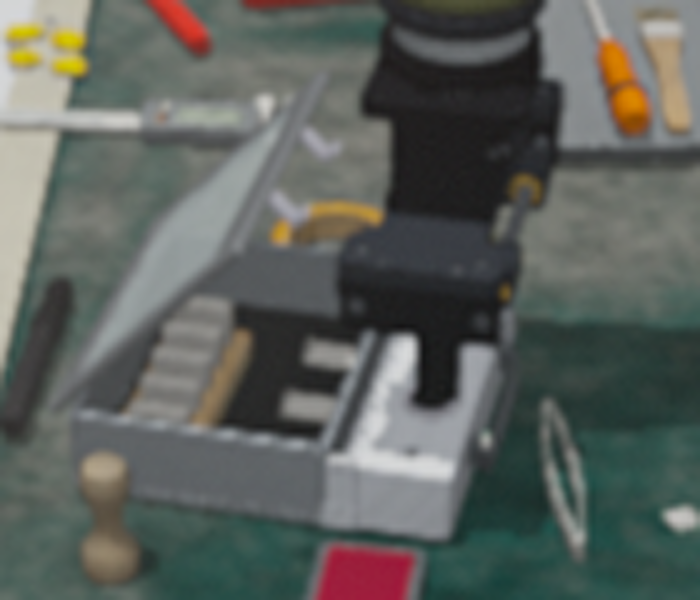

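>>> send_rows --rotation '[[0,0,0],[0,0,0],[0,0,0],[0,0,0],[0,0,0]]' --slide '[[0,0,0],[0,0,0],[0,0,0],[0,0,0],[0,0,0]]' --fingers '[-0.22,-0.22,-0.22,-0.22,-0.22]'

```text
time: 4.8
position: [0.4739, -0.0745, 0.0734]
tool_rot: [3.126, -0.307, -0.0]
ft_force: [-3.0, -0.3, 7.0]
grip_width: 0.612
```

>>> send_rows --rotation '[[0,0,0],[0,0,0],[0,0,0],[0,0,0],[0,0,0],[0,0,0],[0,0,0],[0,0,0],[0,0,0],[0,0,0]]' --slide '[[0,0,-4],[0,0,-9],[0,0,-20],[0,0,-40],[0,0,-65],[0,0,-90],[0,0,-105],[0,0,-112],[0,0,-112],[0,0,-112]]' --fingers '[-0.22,-0.22,-0.22,0.2,0.6,1,1,1,1,1]' --force 5

```text
time: 5.8
position: [0.4733, -0.0743, 0.1841]
tool_rot: [-3.127, 0.307, 0.002]
ft_force: [0.0, -0.7, -0.4]
grip_width: 0.061
```

```bash
python3 -c "
from h import *
move(.004-.0095-.015,0,.185); here()
f=lambda n,X:proj(n,X).round(1)
for th in(1.1,):
  print([ (n,f(n,case2w(.067-.138*np.cos(th),0,.05+.138*np.sin(th)))) for n in('side','top')])
for n,(a,b,c,d) in dict(side=(90,210,260,400),top=(135,265,320,480)).items():
    im=get_image(n); cv2.imwrite(f'pics/{n}4.png',im[:,:,::-1]); cv2.imwrite(f'pics/{n}4z.png',cv2.resize(im[a:b,c:d,::-1],None,fx=4.5,fy=4.5,interpolation=cv2.INTER_CUBIC))
"
```

```text
t 5.8 pos [ 0.4733 -0.0743  0.1841] F [ 0.03 -0.67 -0.38] w 0.061
slide [86.8  0.  -1. ] rot [ 0.    0.06 -0.01]
case x,y: -0.1072573338068626 5.485383875791815e-05 z 0.1841387624910915
[('side', array([305.4, 123. ])), ('top', array([403.4, 172.5]))]
```

View pics/side4z.png

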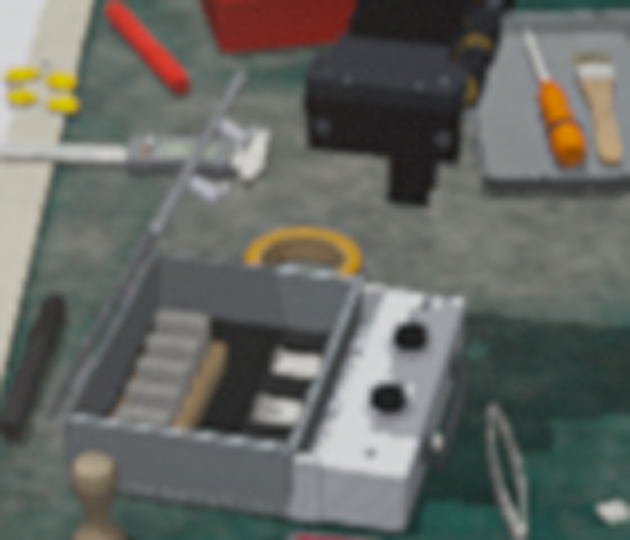

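View pics/top4z.png

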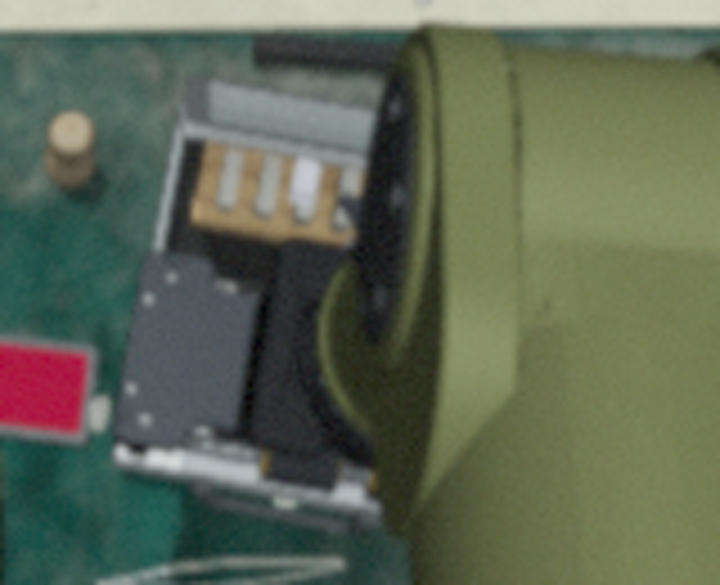

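>>> send_rows --rotation '[[0,0,0],[0,0,0],[0,0,0],[0,0,0],[0,0,0],[0,0,0],[0,0,0],[0,0,0],[0,0,0],[0,0,0]]' --slide '[[8,0,0],[22,0,0],[38,0,0],[54,0,0],[70,0,0],[82,0,0],[90,0,0],[97,0,0],[104,0,0],[110,0,0]]' --fingers '[1,1,1,1,1,1,1,1,1,1]'

```text
time: 6.9
position: [0.5819, -0.0958, 0.1849]
tool_rot: [3.126, -0.307, -0.001]
ft_force: [-0.4, -0.1, 0.7]
grip_width: 0.006
```

```bash
python3 -c "
from h import *
move(.078,0,.19); here()
im=get_image('side'); im=im[70:190,240:380,::-1]
cv2.imwrite('pics/s5z.png',cv2.resize(im,None,fx=5,fy=5,interpolation=cv2.INTER_CUBIC))
"
```

```text
t 6.9 pos [ 0.5819 -0.0958  0.1849] F [-0.42 -0.14  0.66] w 0.006
slide [74.6  0.1 -5.2] rot [ 0.01  0.02 -0.01]
case x,y: 0.0034382945778441837 7.988343382056562e-05 z 0.18486290921674567
```

View pics/s5z.png

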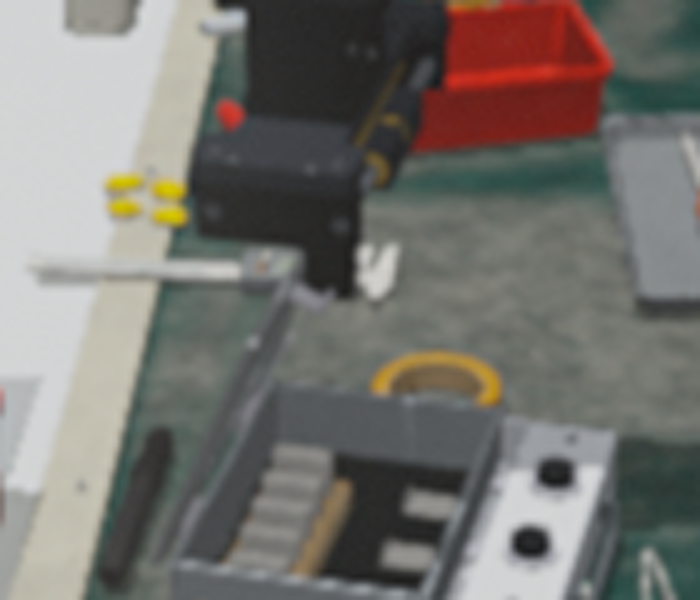

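>>> send_rows --rotation '[[0,0,0],[0,0,0],[0,0,0],[0,0,0],[0,0,0],[0,0,0],[0,0,0],[0,0,0],[0,0,0],[0,0,0]]' --slide '[[4,0,0],[9,0,-1],[14,0,-2],[19,0,-3],[24,0,-4],[29,0,-5],[34,0,-5],[39,0,-5],[44,0,-5],[49,0,-5]]' --fingers '[1,1,1,1,1,1,1,1,1,1]'

```text
time: 7.95
position: [0.6302, -0.1053, 0.1898]
tool_rot: [3.127, -0.307, -0.0]
ft_force: [0.7, 0.2, 0.1]
grip_width: 0.005
```

```bash
python3 -c "
from h import *
move(.078,0,.19); here()
im=get_image('side'); im=im[70:190,240:380,::-1]
cv2.imwrite('pics/s6z.png',cv2.resize(im,None,fx=5,fy=5,interpolation=cv2.INTER_CUBIC))
"
```

```text
t 7.95 pos [ 0.6302 -0.1053  0.1898] F [0.74 0.19 0.05] w 0.005
slide [25.3  0.1 -0.2] rot [ 0.    0.   -0.01]
case x,y: 0.05265449055399908 8.473202519604373e-05 z 0.18977090031455374
```

View pics/s6z.png

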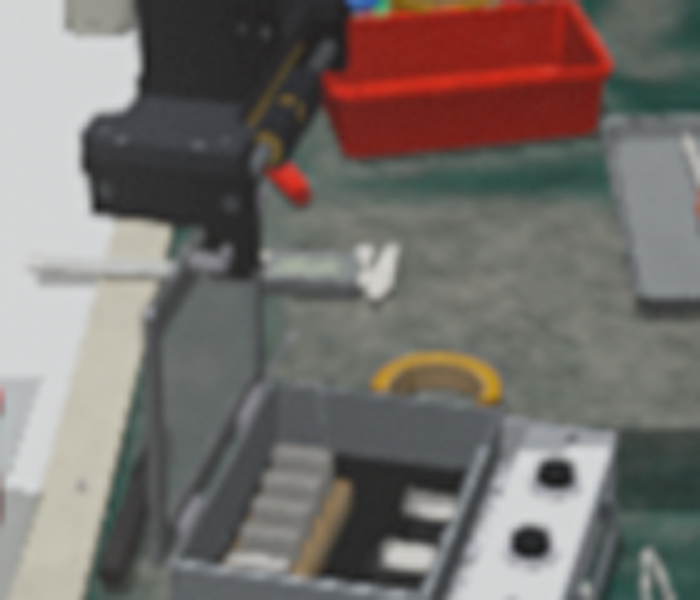

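>>> send_rows --rotation '[[0,0,0],[0,0,0],[0,0,0],[0,0,0],[0,0,0],[0,0,0],[0,0,0],[0,0,0]]' --slide '[[5,0,0],[10,0,0],[15,0,0],[20,0,0],[25,0,0],[30,0,0],[30,0,0],[30,0,0]]' --fingers '[1,1,1,1,1,1,1,1]'

```text
time: 8.8
position: [0.6592, -0.111, 0.1897]
tool_rot: [-3.127, 0.307, 0.0]
ft_force: [-0.4, -0.1, -0.1]
grip_width: 0.001
```

>>> send_rows --rotation '[[0,0,0],[0,0,0],[0,0,0],[0,0,0],[0,0,0],[0,0,0],[0,0,0],[0,0,0],[0,0,0],[0,0,0],[0,0,0],[0,0,0]]' --slide '[[0,0,0],[0,0,0],[-5,0,0],[-15,0,0],[-30,0,-5],[-50,0,-15],[-75,0,-25],[-100,0,-35],[-125,0,-45],[-145,0,-50],[-155,0,-50],[-155,0,-50]]' --fingers '[1,1,1,1,1,1,1,1,1,1,1,1]'

```text
time: 10.0
position: [0.506, -0.0809, 0.24]
tool_rot: [3.125, -0.307, 0.001]
ft_force: [1.2, -0.3, -0.3]
grip_width: 0.006
```

```bash
python3 -c "
from h import *
s=get_state(); print(s['time'],s['position'],s['ft_force'])
for n,(a,b,c,d) in dict(side=(80,230,230,400),top=(95,275,320,480)).items():
    im=get_image(n); cv2.imwrite(f'pics/{n}7.png',im[:,:,::-1]); cv2.imwrite(f'pics/{n}7z.png',cv2.resize(im[a:b,c:d,::-1],None,fx=3.3,fy=3.3,interpolation=cv2.INTER_CUBIC))
for th in (1.7,1.85):
  print(th,[((proj('side',case2w(.067-.138*np.cos(th),y,.05+.138*np.sin(th)))-[230,80])*3.3).round(0) for y in(-.085,.085)])
"
```

```text
10.0 [ 0.50602681 -0.08089091  0.24003034] [ 1.23797554 -0.32615906 -0.25128897]
1.7 [array([176.,  62.]), array([104., 171.])]
1.85 [array([151.,  64.]), array([ 77., 173.])]
```

View pics/side7z.png

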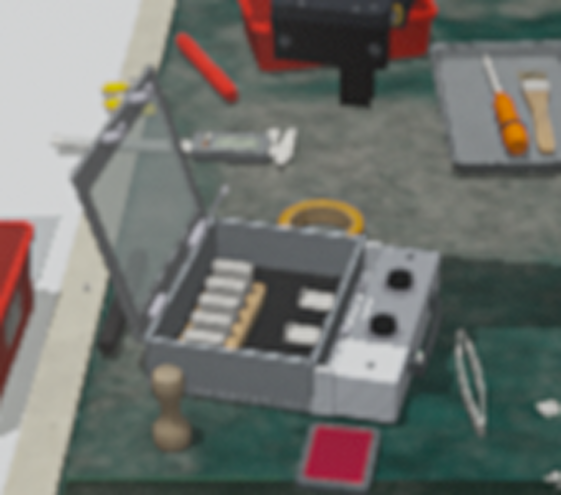

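View pics/top7z.png

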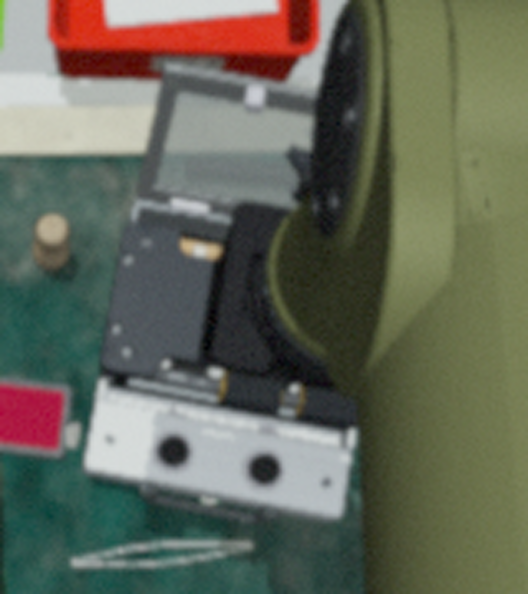

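The cover's edge corners at side-zoom (152,70) and (78,180) match the projection for 1.85 rad. The buttons are up and the arm is clear. I'll check for drift, then hand in.

```bash
python3 -c "
from h import *
im=cv2.imread('pics/top7.png'); print(blob('top',im,(372,231),7),blob('top',im,(400,237),7))
im=cv2.imread('pics/side7.png'); print(blob('side',im,(346,178),6),blob('side',im,(351,164),6))
print(get_state()['qd'].round(4)); print(close_job())
"
```

```text
[372.08629145 231.28322046] [399.67184248 236.76455608]
[345.63209561 178.19945027] [350.61804288 164.47125912]
[-0.0041  0.0237  0.0013 -0.0145  0.0007  0.0006 -0.0017]
the job is handed in; nothing more can be done
None
```

The case is open and the job is handed in. I don't know the verdict, because handing in doesn't report one.

- **Latches:** I pressed both buttons together, one fingertip on each, with about 7 N in total. I kept them down until the cover had sprung up to its rest, then let go.
- **Cover:** I pushed it past upright with the closed fingers, between its two hooks, and then backed the arm clear to a TCP height of 0.24 m. This took about 10 s of the 40 s allowed.

**Last checks:**
- In the side view the cover's edge matches where it should be at 1.85 rad, on its stop.
- Both buttons are up, and they are within 0.2 px of their starting pixels, so the case has moved less than about 1 mm.
- I saw no movement of the stamp, ink pad, tape or tweezers. The arm or the cover partly hid the marker in the last pictures, so I checked it less well, but the arm never went near it.
- The wrist force was down to sensor noise, about 1 N.

**Disagreements:**
- The two views put the buttons about 3 mm apart from each other when projected to the same height. Triangulated, they came out about 2 mm lower than the stated height.
- The fingertips looked thinner than the given dimensions imply, so I opened the fingers slightly wider to centre them on the buttons.

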